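# Gravity-locate an alignment block in the sloping jig

### The job

First take the green spirit level out of the sloping jig and put it in the orange tray. Then take the pale wooden block with the metal boss out of the rack, lay it down flat on the green mat with the boss up and let go of it; take it again by its two long edges, a little nearer the end that will face the red fence so that it does not swing round as it leaves the fingers, lay it boss up (not dropped) on the slope with its long edges parallel to the blue fence, well clear of both the blue and the red fence, and let go so that gravity alone slides it fully home into the corner; do not touch it there. Leave everything else where it is.

Things in the scene. Friction and masses are not known exactly. Their poses are not given: they have to be found in the camera images.
- jig_plate: Slick white plate of the fixed wooden jig (friction about 0.3), tilted 36.5 degrees, lowest corner towards the robot. Origin: on its surface in the lowest corner, where the fences' inner faces meet. x runs up the slope along the blue fence, y up the slope along the red one (x climbs 21, y 28 degrees), z is the normal, out of the surface. Free surface: x 0 to 185, y 0 to 165 mm; its top corner is about 185 mm up.
- blue_fence (a point): Middle of the top of the blue fence, a row of free-turning steel rollers under a blue cap: it runs along the plate's x from -10 to 185 mm, y from -12 to 0 mm, and stands 13 mm above the surface.
- red_fence (a point): Middle of the top of the red fence, a like row of rollers under a red cap: it runs along the plate's y from 0 to 153 mm, x from -12 to 0 mm, and stands 13 mm above the surface.
- level: Green spirit level with a yellow vial, a bar 100 x 24 x 40 mm (x, y, z), 0.12 kg. Origin: centre of its 100 x 24 mm underside, z up, x along it. It starts on the jig plate, long side against the blue fence and one end against the red one, standing 40 mm off the plate (27 mm above the fences).
- level_mid (a point): Centre of the spirit level's bar (20 mm above the middle of its underside).
- block: Pale beech block 80 x 44 x 20 mm (x, y, z), 0.1 kg, its four 20 mm edges rounded 10 mm, with a round metal boss (radius 14, height 10 mm) amid its top face. Origin: centre of the large face opposite the boss; z points to the boss, x is the long axis. Starts on end in any slot of the rack, x up, boss to the rack's +y: the boss is then 26 to 54 mm above its lower end and the top 26 mm of both faces are plain.
- block_boss (a point): Middle of the top of the block's boss, 30 mm from the opposite face. Let go on the slope by fingers across its 44 mm width, the block first leans on the lower finger: held in the middle of its length it may swing round there, held about 14 mm nearer the end that faces the red fence it stays square and slides once the finger is drawn away along the plate's normal.
- rack: Grey rack fixed to the bench, 90 x 220 mm, base 12 mm thick. Origin: centre of its underside, z up. Three slots at y = -66, 0 and 66 mm, each 24 mm wide along y, between walls 6 mm thick whose tops are 34 mm above the bench. A block in a slot stands on the base, its top at 92 mm; any block may be in any slot.
- mat: Green mat fixed to the bench, 160 x 170 mm (x, y), 3 mm thick, grippy (friction about 0.6) and kept free of clutter: room to set the block down. Origin: centre of its underside, z up.
- tray: Shallow orange open tray fixed to the bench, outside 115 x 170 mm (x, y), walls 4 mm thick and 20 mm high, floor 4 mm thick. Origin: centre of its underside, z up.
- walnut: Dark walnut block 80 x 44 x 20 mm without a boss, standing in another slot of the rack. Leave alone. Origin: centre of one large face (10 mm beside its middle plane), x is its long axis (up).
- white: White plastic block 80 x 44 x 20 mm without a boss, standing in another slot of the rack. Leave alone. Origin: centre of one large face, x is its long axis (up).
- pylon: Aluminium pylon tube with dark clamps, standing upright between the mat and the jig, 42 mm in diameter at the foot, 110 mm tall. Leave alone. Origin: centre of its underside.
- tape: Roll of green tape lying flat, 90 mm in diameter, 25 mm high. Leave alone. Origin: centre of its underside.
- black_tape: Roll of black tape lying flat, 60 mm in diameter, 18 mm high. Leave alone. Origin: centre of its underside.
- screwdriver: Screwdriver with a black handle lying on the bench, 170 mm long, handle 26 mm thick. Leave alone. Origin: under its middle, x towards the tip.
- hexkey: Dark L-shaped hex key lying on the bench, 140 x 45 mm, 8 mm thick. Leave alone. Origin: under the middle of its long arm, x along it.

How it is judged:
On the way, in this order (a step that is already met when the one before it is completed fails the run):
1. the level has been let go in the orange tray (x of level_mid in the frame of tray between -0.043 and 0.043 m and y of level_mid in the frame of tray between -0.072 and 0.072 m and z of level_mid in the frame of tray between 0 and 0.055 m and contact force between the fingers and level below 0.05 N), for 0.2 s.
2. the block lies flat on the mat, boss up, let go (contact force between the fingers and block below 0.05 N and height (world z) of block below 0.012 m and angle between block's own z axis and vertical below 0.12 rad and x of block in the frame of mat between -0.1 and 0.1 m and y of block in the frame of mat between -0.105 and 0.105 m), for 0.2 s.
3. the block has been let go on the slope, boss up, at least 12 mm clear of both fences (contact force between the fingers and block below 0.05 N and x of block in the frame of jig_plate between 0.052 and 0.185 m and y of block in the frame of jig_plate between 0.034 and 0.165 m and z of block in the frame of jig_plate between -0.004 and 0.012 m), for 0.02 s.
At the end, for the whole second after the job is handed in: The block lies at rest on the sloping plate, boss up, long edge along the blue fence, home against both fences within 3 mm, square within 0.06 rad and flat on the plate within 3 mm, untouched; the level is in the orange tray (x of block in the frame of jig_plate between 0.037 and 0.043 m and y of block in the frame of jig_plate between 0.019 and 0.025 m and z of block in the frame of jig_plate between -0.003 and 0.003 m and angle between the x axis of block and the x axis of jig_plate, either way round below 0.06 rad and angle between the z axis of block and the z axis of jig_plate, either way round below 0.06 rad and linear speed of block below 0.01 m/s and contact force between the fingers and block below 0.05 N and x of level_mid in the frame of tray between -0.043 and 0.043 m and y of level_mid in the frame of tray between -0.072 and 0.072 m and z of level_mid in the frame of tray between 0 and 0.055 m).
It fails at once if the block is dropped onto the slope (it falls freely more than 20 mm above the plate) (x of block in the frame of jig_plate between 0 and 0.185 m and y of block in the frame of jig_plate between 0 and 0.165 m and z of block in the frame of jig_plate above 0.02 m and contact force between block and anything else below 0.005 N).
It fails at once if the block is touched by the gripper at its place in the corner (contact force between the fingers and block above 0.3 N and x of block in the frame of jig_plate between 0.03 and 0.048 m and y of block in the frame of jig_plate between 0.01 and 0.03 m and z of block in the frame of jig_plate between -0.01 and 0.012 m).
It fails at once if one of the other things (dark or white block, pylon tube, tape rolls, screwdriver, hex key) is moved more than 25 mm (distance of any of walnut, white, pylon, tape, black_tape, screwdriver, hexkey from where it was at the start of the episode above 0.025 m).
It also fails if it takes over 72 s, if anything falls off the work surface, if the arm or the gripper's body presses on something with over 40 N, if the wrist force passes 120 N, or if a joint passes its speed limit or range.

### The arm

A 6-joint arm with a two-finger parallel gripper is mounted at the origin on the work surface. World frame = base frame: x ahead of the robot, y to its left, z up, the work surface at z = 0. Lengths are in m, angles in rad, forces in N, time in s.
With the tool pointing down it reaches from about 0.275 to 0.75 m from the base axis. Payload 10.2 kg.
Tool frame: the origin (TCP) lies on the centre line of the jaws, within the pads' length; the fingertips stand 11 mm ahead of it and the grasp point (between the pads) lies 8 mm behind it (tip_reach is the y of the fingertips in the tool frame, in m); y points along the fingers, x is the direction in which the jaws open and shut, and the axes are right-handed (so a half turn about y gives the same grasp; the last joint's range is limited). The gripper opens to 88 mm and grips with 3 to 60 N. Pads are 18 mm wide; open, the fingers measure 123 mm over their backs; the gripper's body (75 mm by 187 mm) begins 45 mm behind the grasp point.
Start: joints at [1.106, 0.313, 1.498, -0, 1.331, -0.223], TCP at [0.126, 0.51, 0.25] pointing down, gripper open.
Joint ranges: [-2.94, 2.94], [-0.97, 2.17], [0.19, 2.56], [-1.23, 4.37], [0.02, 3.11], [-2.88, 2.88]. Speed limits (rad/s): [2.39, 2.39, 3.01, 3.14, 3.14, 3.14].

### API

Orientations are given as a unit quaternion [x, y, z, w].
In Python, from bench import * gives the robot as it stands.
- The arm moves only by the tool move_arm, never from a script. Its argument "motion" is a list of rows, each a list of 3 entries, a list of its own where there are three numbers: the shift along the tool's x, y, z in cm, then the turn, a rotation vector about the tool's x, y, z in degrees, then the closure in counts, from 0 (fully open) to 255 (shut). A call has 1 to 20 rows; each row is the pose to reach, as a shift and turn from the pose commanded when the call began, along the tool's axes at that moment; what a row does not reach only later rows make up. A row lasts 1/10 s, in which the tool goes at most 50 mm and 8.59 degrees, less where a joint would pass 70% of its speed; a pose out of reach is approached as far as the arm can. A call with a gripper value outside its range is refused whole. The fingers move at their own pace and stop on an object; "grip_force" is the grip in N (left out, the last holds). Time passes only in rows, so rows that repeat a pose let the fingers close. It gives the time, the measured TCP pose, the force and the opening at its end, in the units of the state.
- sense(): the state, without advancing time (a new reading comes with each control period).
- get_image(name): name is "side" or "top" or "wrist"; returns the picture (384x512x3 uint8, red, green, blue); there is no depth.
- camera_params(name): a dict with "fx", "fy", "cx", "cy" (pixels), "R" (3x3) and "t" (3): a world point X has camera coordinates R X + t. Camera axes: x right, y down, z forward; pixel columns grow to the right and rows downward; lengths in m; the calibration is good to about 2 mm. A picture is of the moment at which its call begins: read the wrist's pose just before it. camera_params takes no time and is no camera call; for the wrist camera it gives the pose at the moment of the call.
- hand_in(): hands the job in, once; it reports no verdict.
The state is a dict: "time_s": time; "q": joint angles; "dq": joint speeds; "joint_torque": joint torques, N m; "eef_pos": TCP position; "eef_rot": TCP orientation; "wrist_force": force on the tool from outside, world axes, zero at the start; "torque": the same for the moment, N m; "finger_gap": opening from 0.0 (shut) to 1.0 (fully open).
Only numpy, scipy, OpenCV 4.12 (cv2) and the standard library are available. Lean on these libraries where they do the work, as an engineer would, in place of code of your own. Each camera call takes 0.05 s, during which the arm holds its last target. There are 200 camera calls.

## Working session

There is one attempt and no reset: what is moved stays moved. The work goes in short steps, Python scripts to look and compute and a tool call to move; the robot and the scene stay as the last step left them, time stands still between calls to the robot, and variables do not carry over. Pictures are saved under pics/ and viewed, about 8 in all and at most 12, crops included, and the job is handed in when it is done.

Besides the shell and the picture viewer there is one more tool, called after ">>>" as a command line: name --argument value ..., lists and objects as JSON in quotes. move_arm: Moves the arm, as the interface text tells. Its arguments: {"type":"object","properties":{"motion":{"type":"array","items":{"type":"array"}},"grip_force":{"type":"number"}},"required":["motion"]}

```bash
mkdir -p pics; ls
python3 - <<'E'
from bench import *
import cv2,numpy as np
s=sense();print(s)
for n in("top","side"):
    im=get_image(n);cv2.imwrite(f"pics/{n}0.png",cv2.resize(im[:,:,::-1],(800,600),interpolation=cv2.INTER_CUBIC))
    cv2.imwrite(f"{n}0raw.png",im[:,:,::-1])
for n in("top","side","wrist"):print(n,camera_params(n))
E
```

```text
pics
{'time_s': 0.0, 'q': array([ 1.10560019e+00,  3.13409021e-01,  1.49839626e+00, -2.68389487e-05,
        1.33100926e+00, -2.23376694e-01]), 'dq': array([-3.21794448e-04,  1.39495845e-03,  5.40199906e-05,  2.19750821e-04,
       -4.50445511e-04,  4.25917114e-04]), 'joint_torque': array([ 7.98388719e-04, -4.02205181e+01, -2.52271557e+01,  6.95424713e-02,
        3.52154800e-02, -7.93068830e-05]), 'eef_pos': array([0.12562434, 0.50951735, 0.2491974 ]), 'eef_rot': array([ 0.55684861,  0.43565697, -0.4364304 , -0.55646306]), 'wrist_force': array([0.19651233, 0.68109698, 0.39570583]), 'torque': array([-0.01606268,  0.01270068, -0.00020233]), 'finger_gap': 1.0009129791352256}
top {'fx': 353.30986674649455, 'fy': 353.30986674649455, 'cx': 248.20662814104, 'cy': 191.04804333684933, 'R': array([[-0.02421932, -0.99968014,  0.00728326],
       [-0.98692292,  0.02274762, -0.15957975],
       [ 0.15936303, -0.01105293, -0.98715817]]), 't': array([0.02206896, 0.53768022, 1.07293927])}
side {'fx': 414.0518240154095, 'fy': 414.0518240154095, 'cx': 255.00037864920623, 'cy': 185.45774120618017, 'R': array([[ 0.89263098, -0.45077131,  0.00389436],
       [-0.33121016, -0.66168373, -0.67266223],
       [ 0.30579367,  0.59914929, -0.73993943]]), 't': array([-0.46060366,  0.25372098,  1.07495493])}
wrist {'fx': 326.6173112797672, 'fy': 326.6173112797672, 'cx': 256.9933902660841, 'cy': 194.3665924298718, 'R': array([[ 0.23901321,  0.97101446, -0.00190086],
       [ 0.92788405, -0.22781891,  0.29517747],
       [ 0.28618853, -0.07231509, -0.95544055]]), 't': array([-0.52431389, -0.0391913 ,  0.39081552])}
```

View pics/top0.png

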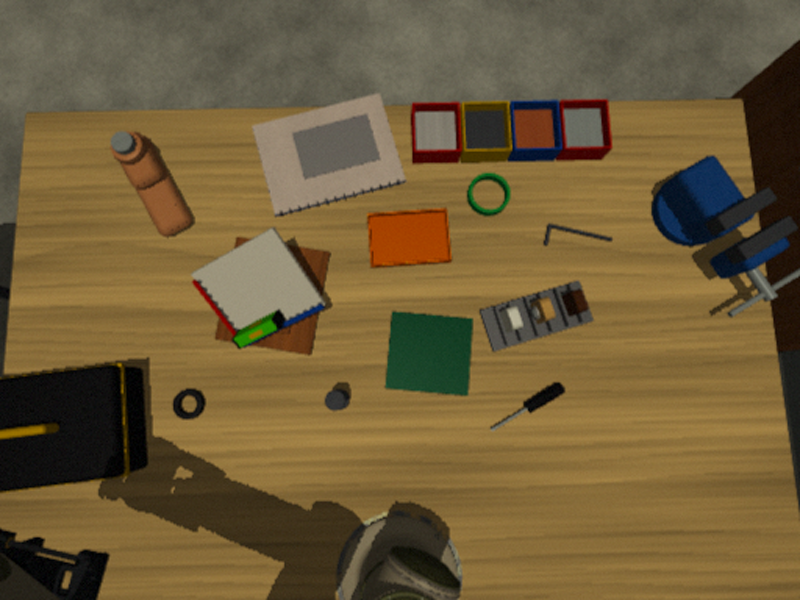

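View pics/side0.png

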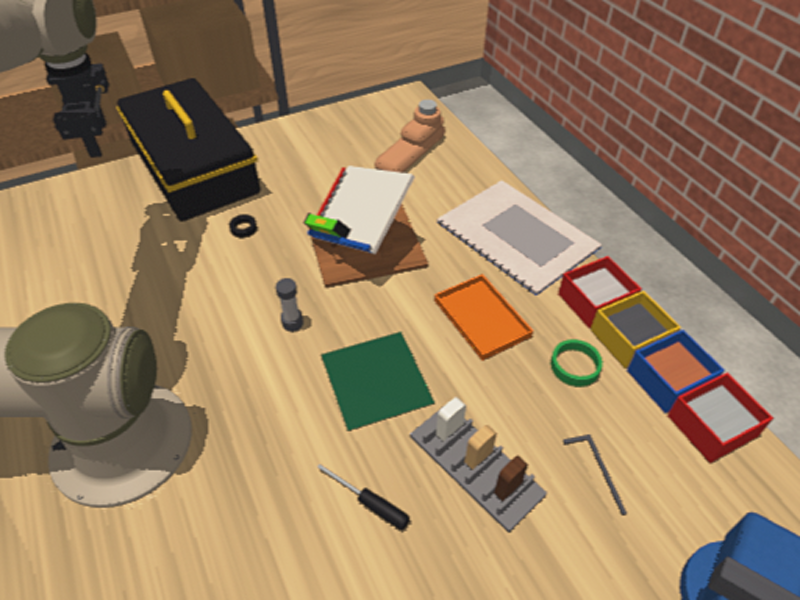

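```bash
cat > h.py <<'E'
from bench import *
import cv2,numpy as np
from scipy.spatial.transform import Rotation as Ro
def ray(n,uv,cp=None):
    c=cp or camera_params(n);R=c["R"];o=-R.T@c["t"]
    d=R.T@np.array([(uv[0]-c["cx"])/c["fx"],(uv[1]-c["cy"])/c["fy"],1.]);return o,d/np.linalg.norm(d)
def onz(n,uv,z,cp=None):
    o,d=ray(n,uv,cp);return o+d*(z-o[2])/d[2]
def tri(a,ua,b,ub):
    o,d=ray(a,ua);p,e=ray(b,ub)
    s=np.linalg.lstsq(np.c_[d,-e],p-o,rcond=None)[0]
    A,B=o+d*s[0],p+e*s[1];return (A+B)/2,np.linalg.norm(A-B)
def proj(n,X,cp=None):
    c=cp or camera_params(n);x=c["R"]@np.asarray(X)+c["t"];return np.array([c["fx"]*x[0]/x[2]+c["cx"],c["fy"]*x[1]/x[2]+c["cy"]])
E
python3 - <<'E'
from h import *
t=cv2.imread("top0raw.png");s=cv2.imread("side0raw.png")
def quad(im,lo,hi,roi,n):
    x0,y0,x1,y1=roi;m=cv2.inRange(cv2.cvtColor(im,cv2.COLOR_BGR2HSV),lo,hi);k=np.zeros_like(m);k[y0:y1,x0:x1]=m[y0:y1,x0:x1]
    c=max(cv2.findContours(k,0,1)[0],key=cv2.contourArea);return cv2.contourArea(c),cv2.minAreaRect(c),cv2.approxPolyDP(cv2.convexHull(c),3,True)[:,0]
for nm,lo,hi,roi,z in(("tray",(3,180,80),(15,255,255),(225,125,300,180),.02),("mat",(60,80,30),(95,255,200),(235,190,310,260),.003)):
    a,r,p=quad(t,lo,hi,roi,4);b=cv2.boxPoints(r);P=np.array([onz("top",q,z) for q in b]);print(nm,a,P.mean(0).round(4),P[:,:2].round(3).tolist())
A=cv2.resize(t[140:235,115:220],None,fx=5.3,fy=5.3,interpolation=2)[:500,:]
B=cv2.resize(s[100:190,190:280],None,fx=5.5,fy=5.5,interpolation=2)
A2=cv2.resize(t[140:235,115:220],(400,362),interpolation=2);B2=cv2.resize(s[100:190,190:280],(400,400),interpolation=2)
C=np.zeros((600,800,3),np.uint8);C[:362,:400]=A2;C[:400,400:]=B2
C[400:,:400]=cv2.resize(t[175:230,300:385],(400,259),interpolation=2)[:200];C[400:,400:]=cv2.resize(s[250:340,260:355],(400,379),interpolation=2)[:200]
cv2.imwrite("pics/c1.png",C)
E
```

```text
tray 1741.0 [ 0.6725 -0.0376  0.02  ] [[0.728, 0.051], [0.737, -0.122], [0.617, -0.125], [0.609, 0.045]]
mat 2400.5 [ 0.4301 -0.0728  0.003 ] [[0.362, 0.019], [0.517, 0.001], [0.498, -0.167], [0.343, -0.145]]
```

View pics/c1.png

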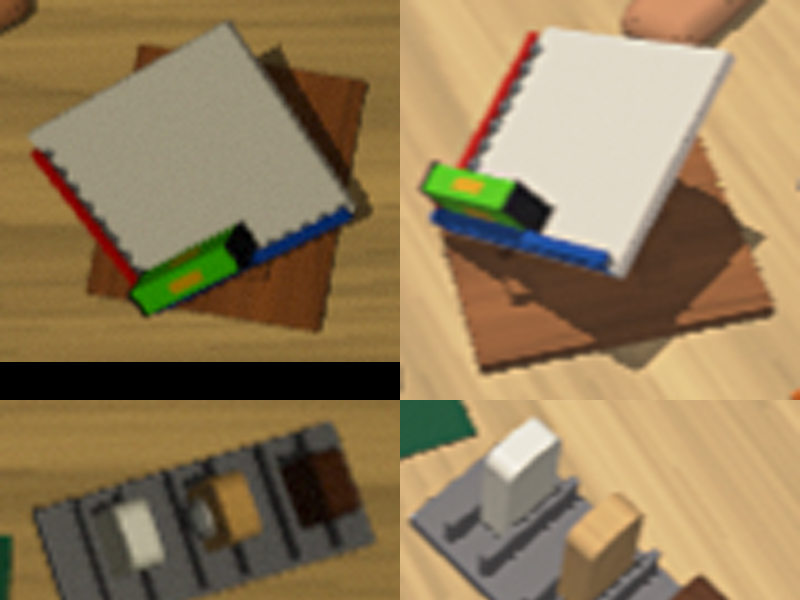

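```bash
cat > a.py <<'E'
from h import *
T=lambda u,v:(115+u/3.81-.5+.13,140+v/3.81-.5+.13)
S=lambda u,v:(190+(u-400)/4.444-.4,100+v/4.444-.4)
pts={"top(185,165,0)":(T(230,23),S(733,54)),"red end(-6,153,13)":(T(38,152),S(533,33)),"plate(~-12,165,0)":(T(28,135),S(541,28)),"blue end(185,-6,13)":(T(352,211),S(608,262))}
for k,(a,b) in pts.items():
    X,e=tri("top",a,"side",b);print(k,X.round(4),round(e,4))
# orientation from tilt
xs,ys=np.sin(np.radians(21)),np.sin(np.radians(28));zz=np.sqrt(1-xs**2-ys**2)
print(np.degrees(np.arccos(zz)))
P={"t":((.185,.165,0),*pts["top(185,165,0)"]),"r":((-.006,.153,.013),*pts["red end(-6,153,13)"]),"b":((.185,-.006,.013),*pts["blue end(185,-6,13)"])}
def RR(yaw):
    # rows: world z expressed in plate coords is (xs,ys,zz)
    z=np.array([xs,ys,zz]);a=np.array([1,0,0])-xs*z;a/=np.linalg.norm(a);b=np.cross(z,a)
    B=np.array([a,b,z]);return Ro.from_euler('z',yaw).as_matrix()@B
from scipy.optimize import least_squares
def f(p):
    r=[]
    for q,ua,ub in P.values():
        X=p[:3]+RR(p[3])@np.array(q);r+=list(proj("top",X)-ua)+list(proj("side",X)-ub)
    return r
best=min((least_squares(f,[.5,.2,.05,y]) for y in np.arange(0,6.3,1)),key=lambda s:s.cost)
print(best.x,np.round(best.fun,1));R=RR(best.x[3]);np.savez("jig.npz",p=best.x[:3],R=R);print(R.round(3))
for q in((.185,.165,0),(0,0,0),(.05,.012,.02),(.05,.012,.04)):print(q,best.x[:3]+R@np.array(q))
# level top-face centre, colour mask
E
python3 a.py
python3 - <<'E'
from h import *
t=cv2.imread("top0raw.png");h=cv2.cvtColor(t,cv2.COLOR_BGR2HSV)
# rack grey corners: from crop 400/85=4.706
K=lambda u,v:(300+u/4.706-.4,175+(v-400)/4.706-.4)
for n,p,z in(("rackTL",K(37,508),.03),("rackTR",K(330,426),.03),("rackBR",K(375,540),.03),("block topface c",K(240,508),.092),("boss",K(205,520),.052),("white",K(143,535),.092)):print(n,onz("top",p,z).round(4))
g=lambda u,v:(400 and 260+(u-400)/4.21-.4,250+(v-400)/4.21-.4)
for n,p,q in(("block top",K(245,505),g(605,518)),("white top",K(140,530),g(527,440))):print(n,tri("top",p,"side",q))
E
```

```text
top(185,165,0) [0.6528 0.2133 0.1807] 0.0053
red end(-6,153,13) [0.5698 0.3735 0.1189] 0.0025
plate(~-12,165,0) [0.583  0.3845 0.1122] 0.0015
blue end(185,-6,13) [0.5191 0.1319 0.1104] 0.002
36.20096660916568
[0.46708291 0.29354466 0.03718955 5.09058635] [ 0.2 -0.8 -0.9  0.2 -0.  -0.4 -0.4  0.2  0.2 -0.3 -0.3  0. ]
[[ 0.345  0.737 -0.582]
 [-0.868  0.487  0.102]
 [ 0.358  0.469  0.807]]
(0.185, 0.165, 0) [0.65241751 0.21333308 0.18095043]
(0, 0, 0) [0.46708291 0.29354466 0.03718955]
(0.05, 0.012, 0.02) [0.48152552 0.25804775 0.07688061]
(0.05, 0.012, 0.04) [0.46989127 0.26009146 0.09301962]
rackTL [ 0.5148 -0.1793  0.03  ]
rackTR [ 0.5668 -0.3829  0.03  ]
rackBR [ 0.4876 -0.4072  0.03  ]
block topface c [ 0.5032 -0.2984  0.092 ]
boss [ 0.5011 -0.2867  0.052 ]
white [ 0.4872 -0.235   0.092 ]
block top (array([ 0.50444955, -0.29939507,  0.10023943]), np.float64(0.0011198883591425207))
white top (array([ 0.49160614, -0.23305493,  0.09545201]), np.float64(0.0032425736201267875))
```

```bash
cat >> h.py <<'E'
J=np.load("jig.npz");jp,jR=J["p"],J["R"]
def rel(p,R,s=None,Rnow=None,pnow=None):
    """shift (cm) and rotvec (deg) from pose now (measured unless given) to p,R; both jaw choices"""
    s=s or sense();p0=s["eef_pos"] if pnow is None else pnow;R0=Ro.from_quat(s["eef_rot"]).as_matrix() if Rnow is None else Rnow
    for f in(1,-1):
        Q=np.array(R)@np.diag([f,1,f]);v=Ro.from_matrix(R0.T@Q).as_rotvec(degrees=True)
        print("shift cm",(R0.T@(np.array(p)-p0)*100).round(2).tolist(),"turn",v.round(1).tolist(),round(np.linalg.norm(v)))
def frame(x,y):
    y=np.array(y,float)/np.linalg.norm(y);x=np.array(x,float);x-=y*(x@y);x/=np.linalg.norm(x);return np.c_[x,y,np.cross(x,y)]
def pl(q):return jp+jR@np.array(q)
E
python3 - <<'E'
from h import *
print(Ro.from_quat(sense()["eef_rot"]).as_matrix().round(2))
F=frame(jR[:,1],-jR[:,2])
print(pl((.05,.012,.12)),pl((.05,.012,.028)))
rel(pl((.05,.012,.18)),F)
for n,uv,z in(("box",(77,275),.12),("box2",(95,232),.12),("pylon top",(217,249),.11)):print(n,onz("top",uv,z))
E
```

```text
[[ 0.24 -0.   -0.97]
 [ 0.97 -0.    0.24]
 [-0.   -1.    0.  ]]
[0.42335428 0.26826631 0.15757565] [0.47687182 0.25886523 0.08333621]
shift cm [-16.53, 4.33, -31.15] turn [-32.8, 47.1, -17.7] 60
shift cm [-16.53, 4.33, -31.15] turn [-21.5, -125.9, 39.8] 134
box [0.2970219  0.49869633 0.12      ]
box2 [0.41654741 0.45350504 0.12      ]
pylon top [0.35981015 0.10432979 0.11      ]
```

>>> move_arm --motion '[[[-16.5,4.3,-31.2],[-32.8,47.1,-17.7],110],[[-16.5,4.3,-31.2],[-32.8,47.1,-17.7],110],[[-16.5,4.3,-31.2],[-32.8,47.1,-17.7],110],[[-16.5,4.3,-31.2],[-32.8,47.1,-17.7],110],[[-16.5,4.3,-31.2],[-32.8,47.1,-17.7],110],[[-16.5,4.3,-31.2],[-32.8,47.1,-17.7],110],[[-16.5,4.3,-31.2],[-32.8,47.1,-17.7],110],[[-16.5,4.3,-31.2],[-32.8,47.1,-17.7],110],[[-16.5,4.3,-31.2],[-32.8,47.1,-17.7],110],[[-16.5,4.3,-31.2],[-32.8,47.1,-17.7],110],[[-16.5,4.3,-31.2],[-32.8,47.1,-17.7],110],[[-16.5,4.3,-31.2],[-32.8,47.1,-17.7],110],[[-16.5,4.3,-31.2],[-32.8,47.1,-17.7],110],[[-16.5,4.3,-31.2],[-32.8,47.1,-17.7],110]]' --grip_force 20

```text
time_s: 1.5
eef_pos: [0.389, 0.2751, 0.2068]
eef_rot: [0.741, 0.361, 0.042, -0.565]
wrist_force: [-0.4, 0.9, 1.2]
finger_gap: 0.568
```

Run:
```python
from h import *
s=sense();cp=camera_params("wrist");im=get_image("wrist");c=np.ascontiguousarray(im[:,:,::-1])
print(s["eef_pos"],s["q"].round(2),s["finger_gap"]);rel(pl((.05,.012,.030)),frame(jR[:,1],-jR[:,2]))
# predicted level + plate edges overlay
for a in((0,0,0),(.185,0,0),(.185,.165,0),(0,.165,0),(.1,0,.04),(.1,.024,.04),(0,0,.04),(0,.024,.04)):
    u=proj("wrist",pl(a),cp);cv2.circle(c,tuple(int(i) for i in u.round()),3,(255,0,255),1)
cv2.imwrite("pics/w1.png",cv2.resize(c,(800,600)))
```

```text
[0.38895395 0.27511034 0.20681493] [ 0.57  0.12  1.99 -0.71  0.66  0.58] 0.5681654945804232
shift cm [-0.11, 15.04, -0.02] turn [-0.1, -0.0, 0.0] 0
shift cm [-0.11, 15.04, -0.02] turn [-0.0, 180.0, -0.1] 180
```

View pics/w1.png

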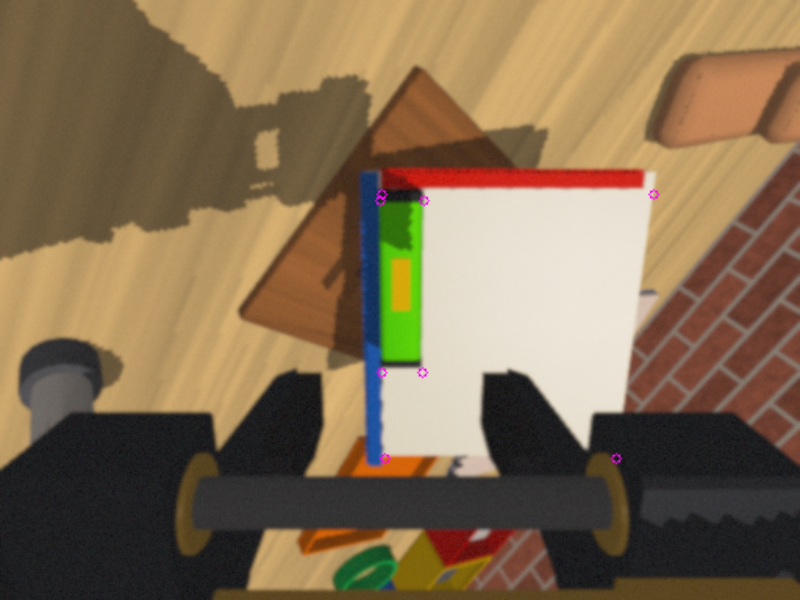

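>>> move_arm --motion '[[[-0.1,5,0],[0,0,0],110],[[-0.1,10,0],[0,0,0],110],[[-0.1,13,0],[0,0,0],110],[[-0.1,15,0],[0,0,0],110],[[-0.1,15,0],[0,0,0],110],[[-0.1,15,0],[0,0,0],110],[[-0.1,15,0],[0,0,0],220],[[-0.1,15,0],[0,0,0],220],[[-0.1,15,0],[0,0,0],220],[[-0.1,15,0],[0,0,0],220],[[-0.1,15,0],[0,0,0],220],[[-0.1,15,0],[0,0,0],220],[[-0.1,15,0],[0,0,0],220]]' --grip_force 20

```text
time_s: 2.85
eef_pos: [0.4756, 0.2594, 0.0858]
eef_rot: [0.741, 0.361, 0.043, -0.565]
wrist_force: [-4.5, 1.4, 7.0]
finger_gap: 0.27
```

Run:
```python
from h import *
F=frame((.999,.045,0),(0,0,-1))
rel((.5,.1,.30),F);rel((.6725,-.0376,.15),F);rel((.6725,-.0376,.037),F)
```

```text
shift cm [4.13, -14.25, -22.33] turn [15.3, 24.0, 33.1] 44
shift cm [4.13, -14.25, -22.33] turn [45.1, -148.3, -20.9] 156
shift cm [3.07, 9.29, -34.86] turn [15.3, 24.0, 33.1] 44
shift cm [3.07, 9.29, -34.86] turn [45.1, -148.3, -20.9] 156
shift cm [-2.25, 18.4, -30.82] turn [15.3, 24.0, 33.1] 44
shift cm [-2.25, 18.4, -30.82] turn [45.1, -148.3, -20.9] 156
```

>>> move_arm --motion '[[[0,-4,0],[0,0,0],220],[[0,-8,0],[0,0,0],220],[[0,-11,0],[0,0,0],220],[[4.1,-14.2,-22.3],[15.3,24,33.1],220],[[4.1,-14.2,-22.3],[15.3,24,33.1],220],[[4.1,-14.2,-22.3],[15.3,24,33.1],220],[[4.1,-14.2,-22.3],[15.3,24,33.1],220],[[4.1,-14.2,-22.3],[15.3,24,33.1],220],[[4.1,-14.2,-22.3],[15.3,24,33.1],220],[[4.1,-14.2,-22.3],[15.3,24,33.1],220],[[3.1,9.3,-34.9],[15.3,24,33.1],220],[[3.1,9.3,-34.9],[15.3,24,33.1],220],[[3.1,9.3,-34.9],[15.3,24,33.1],220],[[3.1,9.3,-34.9],[15.3,24,33.1],220],[[3.1,9.3,-34.9],[15.3,24,33.1],220],[[3.1,9.3,-34.9],[15.3,24,33.1],220],[[3.1,9.3,-34.9],[15.3,24,33.1],220],[[3.1,9.3,-34.9],[15.3,24,33.1],220]]'

```text
time_s: 4.65
eef_pos: [0.6723, -0.0366, 0.1497]
eef_rot: [0.707, 0.016, -0.016, -0.707]
wrist_force: [0.2, 0.1, -0.7]
finger_gap: 0.27
```

Run:
```python
from h import *
F=frame((.999,.045,0),(0,0,-1))
rel((.6725,-.0376,.037),F);print(sense()["finger_gap"],sense()["q"].round(2))
im=get_image("top");c=im[120:185,215:315,::-1]
cv2.imwrite("pics/t2.png",cv2.resize(c,None,fx=6,fy=6))
```

```text
shift cm [0.01, 11.27, -0.1] turn [0.0, 0.1, 0.0] 0
shift cm [0.01, 11.27, -0.1] turn [0.0, -179.9, -0.1] 180
0.2699909242949195 [-0.23  0.72  1.12 -0.    1.3  -0.27]
```

View pics/t2.png

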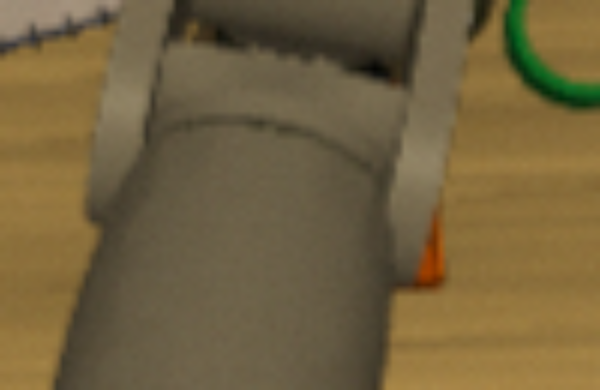

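>>> move_arm --motion '[[[0,5,0],[0,0,0],220],[[0,9,0],[0,0,0],220],[[0,11,0],[0,0,0],220],[[0,11.3,0],[0,0,0],220],[[0,11.3,0],[0,0,0],220],[[0,11.4,0],[0,0,0],110],[[0,11.4,0],[0,0,0],110],[[0,11.4,0],[0,0,0],110],[[0,11.4,0],[0,0,0],110],[[0,8,0],[0,0,0],110],[[0,4,0],[0,0,0],110],[[0,-1,0],[0,0,0],110],[[0,-6,0],[0,0,0],110],[[0,-6,0],[0,0,0],110]]'

```text
time_s: 6.1
eef_pos: [0.675, -0.0385, 0.2178]
eef_rot: [0.708, 0.02, -0.011, -0.706]
wrist_force: [0.1, 0.6, 0.4]
finger_gap: 0.571
```

```bash
cat >> h.py <<'E'
rx=np.array([.969,.247,0]);hh=np.array([-.247,.969,0]);up=np.array([0,0,1.])
dr=-(np.cos(np.pi/6)*up+.5*hh);FR=frame(rx,dr)
E
python3 - <<'E'
from h import *
im=get_image("top");c=im[120:185,215:315,::-1]
m=cv2.inRange(cv2.cvtColor(np.ascontiguousarray(c),cv2.COLOR_BGR2HSV),(45,120,60),(75,255,255));k=max(cv2.findContours(m,0,1)[0],key=cv2.contourArea,default=None)
if k is not None:print("level",cv2.contourArea(k),onz("top",np.array(cv2.minAreaRect(k)[0])+(215,120),.044))
rel(np.array([.503,-.297,.077])-.1*dr,FR)
E
```

```text
level 38.5 [ 0.73618489 -0.18279244  0.044     ]
shift cm [-19.28, 4.9, -20.18] turn [-29.7, -11.6, -2.7] 32
shift cm [-19.28, 4.9, -20.18] turn [4.0, 162.8, -43.4] 169
```

>>> move_arm --motion '[[[-19.3,4.9,-20.2],[-29.7,-11.6,-2.7],50],[[-19.3,4.9,-20.2],[-29.7,-11.6,-2.7],50],[[-19.3,4.9,-20.2],[-29.7,-11.6,-2.7],50],[[-19.3,4.9,-20.2],[-29.7,-11.6,-2.7],50],[[-19.3,4.9,-20.2],[-29.7,-11.6,-2.7],50],[[-19.3,4.9,-20.2],[-29.7,-11.6,-2.7],50],[[-19.3,4.9,-20.2],[-29.7,-11.6,-2.7],50],[[-19.3,4.9,-20.2],[-29.7,-11.6,-2.7],50],[[-19.3,4.9,-20.2],[-29.7,-11.6,-2.7],50],[[-19.3,4.9,-20.2],[-29.7,-11.6,-2.7],50]]'

```text
time_s: 7.15
eef_pos: [0.4897, -0.2477, 0.1604]
eef_rot: [0.858, 0.107, -0.066, -0.497]
wrist_force: [0.3, 0.2, 0.1]
finger_gap: 0.802
```

Run:
```python
from h import *
s=sense();cp=camera_params("wrist");im=get_image("wrist");c=np.ascontiguousarray(im[:,:,::-1]);cv2.imwrite("w2raw.png",c)
np.savez("cp2.npz",**cp)
R0=Ro.from_quat(s["eef_rot"]).as_matrix();cc=-cp["R"].T@cp["t"];print("cam in tool",R0.T@(cc-s["eef_pos"]))
print(s["eef_pos"],s["q"].round(2));rel(np.array([.503,-.297,.077]),FR)
b=np.array([.503,-.297,.092])
for a in(-.022,.022):
  for h in(-.01,.01):
    u=proj("wrist",b+a*rx+h*hh,cp);cv2.circle(c,tuple(int(i) for i in u.round()),3,(255,0,255),1);print(u.round(1))
t=get_image("top");tm=cv2.inRange(cv2.cvtColor(t,cv2.COLOR_RGB2HSV),(45,150,80),(75,255,255))[120:175,225:295]
k=cv2.findContours(tm,0,1)[0];print([(cv2.contourArea(q),onz("top",np.array(cv2.minAreaRect(q)[0])+(225,120),.044).round(3)) for q in k])
cv2.imwrite("pics/w2.png",cv2.resize(c,(800,600)))
```

```text
cam in tool [-0.0012406  -0.13510447  0.07748763]
[ 0.48968238 -0.24769708  0.16040001] [-0.53  0.35  1.78 -0.58  0.71 -0.39]
shift cm [0.13, 9.77, -0.29] turn [-0.2, 0.3, -0.3] 0
shift cm [0.13, 9.77, -0.29] turn [-0.4, -179.7, 0.3] 180
[230.7 228.4]
[229.1 211.1]
[289.8 228.8]
[291.9 211.6]
[(158.5, array([ 0.67 , -0.032,  0.044]))]
```

View pics/w2.png

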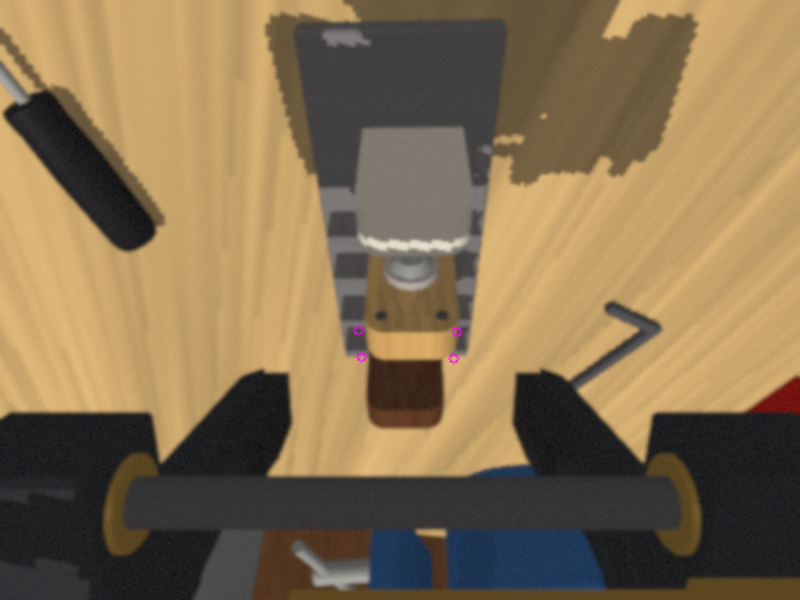

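>>> move_arm --motion '[[[0.3,4,-0.3],[0,0,0],50],[[0.3,7,-0.3],[0,0,0],50],[[0.3,9,-0.3],[0,0,0],50],[[0.3,9.7,-0.3],[0,0,0],50],[[0.3,9.7,-0.3],[0,0,0],50],[[0.3,9.7,-0.3],[0,0,0],50],[[0.3,9.7,-0.3],[0,0,0],180],[[0.3,9.7,-0.3],[0,0,0],180],[[0.3,9.7,-0.3],[0,0,0],180],[[0.3,9.7,-0.3],[0,0,0],180],[[0.3,9.7,-0.3],[0,0,0],180],[[0.3,9.7,-0.3],[0,0,0],180]]' --grip_force 30

```text
time_s: 8.45
eef_pos: [0.5042, -0.2972, 0.0782]
eef_rot: [0.859, 0.106, -0.065, -0.497]
wrist_force: [-0.3, 1.4, 3.2]
finger_gap: 0.496
```

Run:
```python
from h import *
s=sense();R0=Ro.from_quat(s["eef_rot"]).as_matrix();print(s["eef_pos"],s["finger_gap"],R0.T@up)
# grip on block: block frame (x up, z=hh): y_b = z x x
Bf=np.c_[up,np.cross(hh,up),hh]
T=Bf.T@R0   # tool in block frame
np.savez("grip.npz",T=T)
hd=np.array([.5,.866,0]);phi=np.radians(8)
xb=-np.cos(phi)*hd+np.sin(phi)*up; zb=np.sin(phi)*hd+np.cos(phi)*up
B=np.c_[xb,np.cross(zb,xb),zb]; F=B@T
print("tool dir",F[:,1])
# TCP in block frame: x=80-15 above low end -> lower end edge at z=.003
xt=s["eef_pos"][2]-.012
ctr=np.array([.45,-.075])
pt=np.array([*(ctr-.04*hd[:2]+0*hd[:2]),0])+up*0
# lower-end bottom edge at ctr+.04*hd, z=.005
e=np.array([*(ctr+.04*hd[:2]),.005]);tcp=e+xb*xt+zb*.01
print("xt",xt,"tcp",tcp)
print("lift tool y",-R0.T@up*0)
rel(s["eef_pos"]+np.array([0,0,.13]),R0);print('via');rel(np.array([.45,-.12,.24]),F);print('above');rel(tcp+up*.06,F);rel(tcp,F)
```

```text
[ 0.50417875 -0.29719534  0.07823378] 0.49627801997601456 [-0.00608692 -0.86751802 -0.4973685 ]
tool dir [ 0.39045709  0.68659511 -0.61326629]
xt 0.06623377689334548 tcp [ 0.43790127 -0.095955    0.02412064]
lift tool y [0. 0. 0.]
shift cm [-0.08, -11.28, -6.47] turn [0.0, 0.0, 0.0] 0
shift cm [-0.08, -11.28, -6.47] turn [0.0, 180.0, 0.0] 180
via
shift cm [-0.97, -23.23, 8.01] turn [77.8, 46.8, -9.6] 91
shift cm [-0.97, -23.23, 8.01] turn [-11.0, -102.9, -89.7] 137
above
shift cm [-1.45, -11.02, 18.05] turn [77.8, 46.8, -9.6] 91
shift cm [-1.45, -11.02, 18.05] turn [-11.0, -102.9, -89.7] 137
shift cm [-1.41, -5.81, 21.03] turn [77.8, 46.8, -9.6] 91
shift cm [-1.41, -5.81, 21.03] turn [-11.0, -102.9, -89.7] 137
```

>>> move_arm --motion '[[[0,-3.5,-2],[0,0,0],180],[[-0.1,-7.5,-4.3],[0,0,0],180],[[-0.1,-11.3,-6.5],[0,0,0],180],[[-0.1,-14,-8],[0,0,0],180],[[-1,-23.2,8],[77.8,46.8,-9.6],180],[[-1,-23.2,8],[77.8,46.8,-9.6],180],[[-1,-23.2,8],[77.8,46.8,-9.6],180],[[-1,-23.2,8],[77.8,46.8,-9.6],180],[[-1,-23.2,8],[77.8,46.8,-9.6],180],[[-1,-23.2,8],[77.8,46.8,-9.6],180],[[-1,-23.2,8],[77.8,46.8,-9.6],180],[[-1,-23.2,8],[77.8,46.8,-9.6],180],[[-1,-23.2,8],[77.8,46.8,-9.6],180],[[-1,-23.2,8],[77.8,46.8,-9.6],180],[[-1,-23.2,8],[77.8,46.8,-9.6],180],[[-1,-23.2,8],[77.8,46.8,-9.6],180],[[-1,-23.2,8],[77.8,46.8,-9.6],180],[[-1,-23.2,8],[77.8,46.8,-9.6],180],[[-1,-23.2,8],[77.8,46.8,-9.6],180],[[-1,-23.2,8],[77.8,46.8,-9.6],180]]'

```text
time_s: 10.45
eef_pos: [0.4498, -0.12, 0.2398]
eef_rot: [-0.314, 0.083, -0.241, 0.915]
wrist_force: [-0.4, 0.4, -1.3]
finger_gap: 0.498
```

Run:
```python
from h import *
s=sense();T=np.load("grip.npz")["T"];print(s["eef_pos"],s["finger_gap"],s["q"].round(2))
hd=np.array([.5,.866,0]);phi=np.radians(8);xb=-np.cos(phi)*hd+np.sin(phi)*up; zb=np.sin(phi)*hd+np.cos(phi)*up
F=np.c_[xb,np.cross(zb,xb),zb]@T;tcp=np.array([ 0.4379,-0.096,0.0241]);rel(tcp+up*.05,F);rel(tcp,F)
c=get_image("side")[:,:,::-1];cv2.imwrite("pics/s3.png",cv2.resize(c[150:330,150:400],None,fx=3,fy=3))
```

```text
[ 0.44978309 -0.1200317   0.2397833 ] 0.4983460974495184 [-0.93  0.28  1.84  0.81  1.52 -0.67]
shift cm [-2.22, 11.36, -12.16] turn [0.0, 0.1, -0.0] 0
shift cm [-2.22, 11.36, -12.16] turn [-0.1, -179.9, -0.1] 180
shift cm [-2.22, 14.42, -16.11] turn [0.0, 0.1, -0.0] 0
shift cm [-2.22, 14.42, -16.11] turn [-0.1, -179.9, -0.1] 180
```

View pics/s3.png

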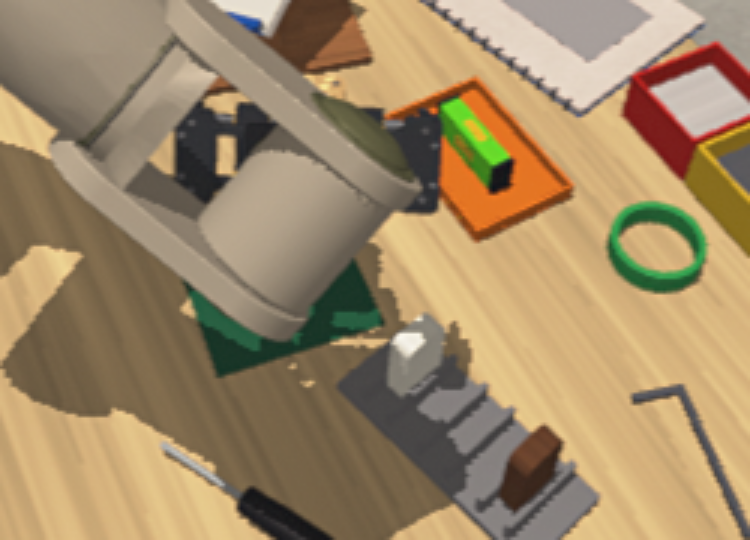

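Run:
```python
from h import *
s=sense();R0=Ro.from_quat(s["eef_rot"]).as_matrix();tcp=np.array([ 0.4179,-0.061,0.0241])
for h in(.12,.05,.0):rel(tcp+up*h,R0)
```

```text
shift cm [-5.69, 8.68, -5.36] turn [0.0, 0.0, 0.0] 0
shift cm [-5.69, 8.68, -5.36] turn [0.0, 180.0, 0.0] 180
shift cm [-5.68, 12.98, -10.89] turn [0.0, 0.0, 0.0] 0
shift cm [-5.68, 12.98, -10.89] turn [0.0, 180.0, 0.0] 180
shift cm [-5.68, 16.05, -14.84] turn [0.0, 0.0, 0.0] 0
shift cm [-5.68, 16.05, -14.84] turn [0.0, 180.0, 0.0] 180
```

>>> move_arm --motion '[[[-5.7,8.7,-5.4],[0,0,0],180],[[-5.7,8.7,-5.4],[0,0,0],180],[[-5.7,8.7,-5.4],[0,0,0],180],[[-5.7,13,-10.9],[0,0,0],180],[[-5.7,13,-10.9],[0,0,0],180],[[-5.7,15,-13.5],[0,0,0],180],[[-5.7,16,-14.8],[0,0,0],180],[[-5.7,16,-14.8],[0,0,0],180],[[-5.7,16,-14.8],[0,0,0],180],[[-5.7,16,-14.8],[0,0,0],180]]'

```text
time_s: 11.5
eef_pos: [0.4179, -0.0613, 0.0253]
eef_rot: [-0.314, 0.083, -0.242, 0.914]
wrist_force: [-0.5, 0.4, -1.0]
finger_gap: 0.499
```

Run:
```python
from h import *
s=sense();print(s["q"].round(2),s["eef_pos"])
c=get_image("side")[:,:,::-1];cv2.imwrite("pics/s4.png",cv2.resize(c[150:330,130:380],None,fx=3,fy=3))
```

```text
[-0.9   0.64  2.11  0.97  1.1  -1.16] [ 0.41787826 -0.06131008  0.02532903]
```

View pics/s4.png

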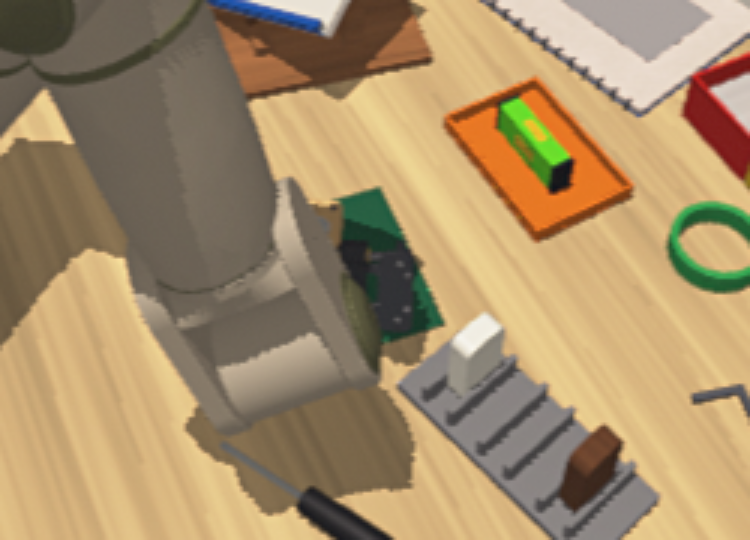

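>>> move_arm --motion '[[[0,0.15,-0.2],[0,0,0],180],[[0,0.15,-0.2],[0,0,0],180],[[0,0.15,-0.2],[0,0,0],180],[[0,0.15,-0.2],[0,0,0],40],[[0,0.15,-0.2],[0,0,0],40],[[0,0.15,-0.2],[0,0,0],40],[[0,0.15,-0.2],[0,0,0],40],[[0,0.15,-0.2],[0,0,0],40],[[0,-1,0],[0,0,0],40],[[0,-4,2],[0,0,0],40],[[0,-8,5],[0,0,0],40],[[0,-12,8],[0,0,0],40],[[0,-15,11],[0,0,0],40],[[0,-15,11],[0,0,0],40]]'

```text
time_s: 12.95
eef_pos: [0.3927, -0.1074, 0.2074]
eef_rot: [-0.316, 0.08, -0.243, 0.913]
wrist_force: [0.2, 0.3, -0.1]
finger_gap: 0.843
```

Run:
```python
from h import *
s=sense();print(s["q"].round(2),s["eef_pos"])
# hover over mat tool down, jaw across block width (perp to (.5,.866))
F=frame((.866,-.5,0),(0,0,-1));rel((.43,-.04,.2),F)
```

```text
[-1.02  0.22  2.01  0.77  1.49 -0.81] [ 0.39271368 -0.10737339  0.20742133]
shift cm [-0.1, 6.52, 4.16] turn [-51.9, 0.5, 0.2] 52
shift cm [-0.1, 6.52, 4.16] turn [0.3, -161.4, 78.6] 180
```

>>> move_arm --motion '[[[-0.1,6.5,4.2],[-51.9,0.5,0.2],40],[[-0.1,6.5,4.2],[-51.9,0.5,0.2],40],[[-0.1,6.5,4.2],[-51.9,0.5,0.2],40],[[-0.1,6.5,4.2],[-51.9,0.5,0.2],40],[[-0.1,6.5,4.2],[-51.9,0.5,0.2],40],[[-0.1,6.5,4.2],[-51.9,0.5,0.2],40],[[-0.1,6.5,4.2],[-51.9,0.5,0.2],40],[[-0.1,6.5,4.2],[-51.9,0.5,0.2],40],[[-0.1,6.5,4.2],[-51.9,0.5,0.2],40],[[-0.1,6.5,4.2],[-51.9,0.5,0.2],40]]'

```text
time_s: 13.95
eef_pos: [0.4293, -0.0387, 0.1965]
eef_rot: [-0.68, 0.186, -0.181, 0.686]
wrist_force: [0.8, -0.5, 0.9]
finger_gap: 0.845
```

Run:
```python
from h import *
s=sense();print(s["q"].round(2),s["eef_pos"],s["time_s"]);cp=camera_params("wrist");im=get_image("wrist");c=np.ascontiguousarray(im[:,:,::-1])
h=cv2.cvtColor(c,cv2.COLOR_BGR2HSV)
m=cv2.inRange(h,(8,40,90),(28,190,255));green=cv2.inRange(h,(60,60,20),(95,255,200))
hull=cv2.convexHull(max(cv2.findContours(green,0,1)[0],key=cv2.contourArea));g=np.zeros_like(m);cv2.fillPoly(g,[hull],255);m&=cv2.erode(g,np.ones((9,9)))
ks=sorted(cv2.findContours(m,0,1)[0],key=cv2.contourArea)[-2:]
for k in ks:
    r=cv2.minAreaRect(k);b=cv2.boxPoints(r);P=np.array([onz("wrist",q,.023,cp) for q in b]);print(cv2.contourArea(k),P.mean(0).round(4),np.linalg.norm(P-np.roll(P,1,0),axis=1).round(3),[np.degrees(np.arctan2(*(P[i]-P[i-1])[1::-1])).round(1) for i in range(2)])
    cv2.polylines(c,[b.astype(int)],True,(255,0,255),1)
cv2.imwrite("pics/w5.png",cv2.resize(c,(800,600)))
```

```text
[-0.37  0.16  1.84  0.01  1.15  0.15] [ 0.42930756 -0.03869982  0.19646571] 13.95
3573.0 [ 0.4298 -0.0393  0.023 ] [0.047 0.082 0.044 0.082] [np.float64(148.9), np.float64(57.8)]
```

View pics/w5.png

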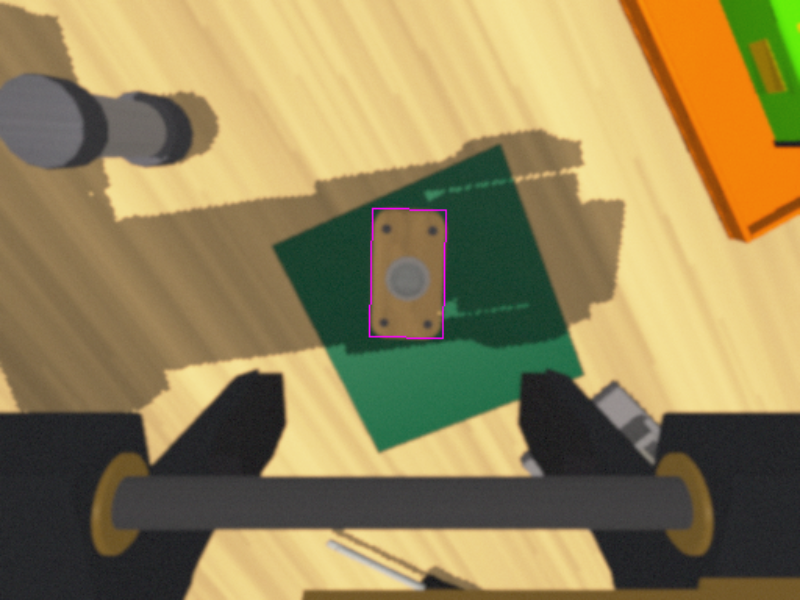

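Run:
```python
from h import *
a=np.radians(58.8);F=frame((np.sin(a),-np.cos(a),0),(0,0,-1))
rel((.4371,-.0274,.06),F);rel((.4371,-.0274,.0175),F)
```

```text
shift cm [0.22, 13.66, 1.28] turn [-0.3, 1.1, -0.5] 1
shift cm [0.22, 13.66, 1.28] turn [-0.8, -178.9, 0.5] 179
shift cm [0.25, 17.91, 1.25] turn [-0.3, 1.1, -0.5] 1
shift cm [0.25, 17.91, 1.25] turn [-0.8, -178.9, 0.5] 179
```

>>> move_arm --motion '[[[0.2,5,1.3],[-0.3,1.1,-0.5],50],[[0.2,10,1.3],[-0.3,1.1,-0.5],50],[[0.2,14,1.3],[-0.3,1.1,-0.5],50],[[0.2,16.5,1.3],[-0.3,1.1,-0.5],50],[[0.2,17.9,1.3],[-0.3,1.1,-0.5],50],[[0.2,17.9,1.3],[-0.3,1.1,-0.5],50],[[0.2,17.9,1.3],[-0.3,1.1,-0.5],50],[[0.2,17.9,1.3],[-0.3,1.1,-0.5],180],[[0.2,17.9,1.3],[-0.3,1.1,-0.5],180],[[0.2,17.9,1.3],[-0.3,1.1,-0.5],180],[[0.2,17.9,1.3],[-0.3,1.1,-0.5],180],[[0.2,17.9,1.3],[-0.3,1.1,-0.5],180],[[0.2,17.9,1.3],[-0.3,1.1,-0.5],180]]' --grip_force 20

```text
time_s: 15.3
eef_pos: [0.4374, -0.0263, 0.0182]
eef_rot: [0.681, -0.189, 0.19, -0.681]
wrist_force: [-1.5, 0.5, 6.7]
finger_gap: 0.496
```

Run:
```python
from h import *
s=sense();R0=Ro.from_quat(s["eef_rot"]).as_matrix();print(s["eef_pos"],s["finger_gap"])
hz=s["eef_pos"][2]-.003;print("TCP above block bottom",hz)
F=frame(jR[:,1],-jR[:,2])
rel(s["eef_pos"]+up*.2,R0);rel(pl((.076,.068,.14)),F)
```

```text
[ 0.43744625 -0.02633489  0.01821025] 0.4959664087538052
TCP above block bottom 0.015210251469562217
shift cm [0.03, -20.0, -0.0] turn [0.0, 0.0, 0.0] 0
shift cm [0.03, -20.0, -0.0] turn [0.0, 180.0, 0.0] 180
shift cm [-13.43, -19.14, 27.07] turn [-5.3, -56.5, -37.3] 68
shift cm [-13.43, -19.14, 27.07] turn [43.2, 116.8, -6.1] 125
```

>>> move_arm --motion '[[[0,-5,0],[0,0,0],180],[[0,-10,0],[0,0,0],180],[[0,-15,0],[0,0,0],180],[[0,-20,0],[0,0,0],180],[[0,-23,0],[0,0,0],180],[[-13.4,-19.1,27.1],[-5.3,-56.5,-37.3],180],[[-13.4,-19.1,27.1],[-5.3,-56.5,-37.3],180],[[-13.4,-19.1,27.1],[-5.3,-56.5,-37.3],180],[[-13.4,-19.1,27.1],[-5.3,-56.5,-37.3],180],[[-13.4,-19.1,27.1],[-5.3,-56.5,-37.3],180],[[-13.4,-19.1,27.1],[-5.3,-56.5,-37.3],180],[[-13.4,-19.1,27.1],[-5.3,-56.5,-37.3],180],[[-13.4,-19.1,27.1],[-5.3,-56.5,-37.3],180],[[-13.4,-19.1,27.1],[-5.3,-56.5,-37.3],180],[[-13.4,-19.1,27.1],[-5.3,-56.5,-37.3],180],[[-13.4,-19.1,27.1],[-5.3,-56.5,-37.3],180],[[-13.4,-19.1,27.1],[-5.3,-56.5,-37.3],180],[[-13.4,-19.1,27.1],[-5.3,-56.5,-37.3],180],[[-13.4,-19.1,27.1],[-5.3,-56.5,-37.3],180]]'

```text
time_s: 17.2
eef_pos: [0.4625, 0.275, 0.2087]
eef_rot: [0.741, 0.36, 0.042, -0.565]
wrist_force: [0.3, -0.3, -1.4]
finger_gap: 0.494
```

Run:
```python
from h import *
s=sense();print(s["eef_pos"],s["finger_gap"],s["q"].round(2),s["wrist_force"])
F=frame(jR[:,1],-jR[:,2]);rel(pl((.076,.068,.0152+.003)),F)
cp=camera_params("wrist");c=np.ascontiguousarray(get_image("wrist")[:,:,::-1])
for a in((0,0,.013),(0,.153,.013),(.185,0,.013),(.185,.165,0),(0.,.165,0)):
    u=proj("wrist",pl(a),cp);cv2.circle(c,tuple(int(i) for i in u.round()),3,(255,0,255),1)
cv2.imwrite("pics/w6.png",cv2.resize(c,(800,600)))
```

```text
[0.46248204 0.27500357 0.20870467] 0.4941238608571944 [ 0.48  0.23  1.86 -0.65  0.64  0.45] [ 0.34012235 -0.30072128 -1.40532189]
shift cm [0.0, 12.1, -0.01] turn [-0.0, -0.0, -0.1] 0
shift cm [0.0, 12.1, -0.01] turn [0.1, 180.0, -0.0] 180
```

View pics/w6.png

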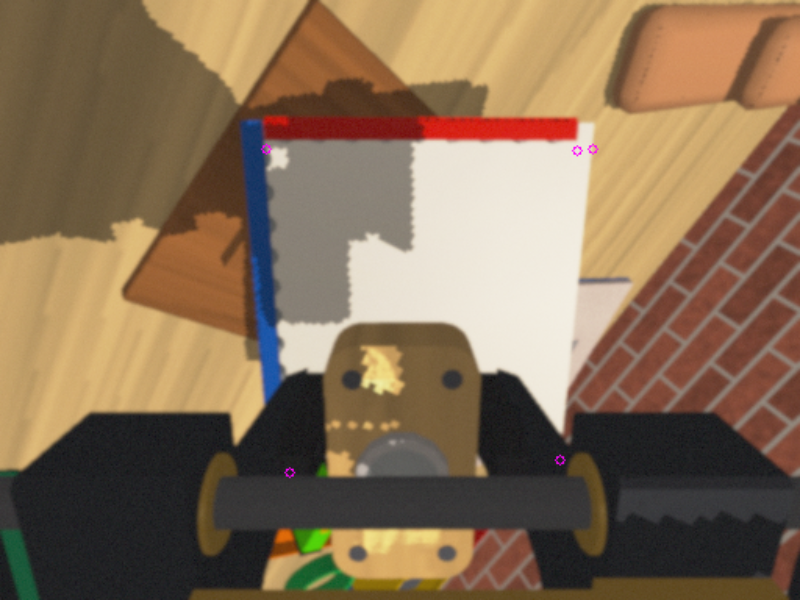

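>>> move_arm --motion '[[[0,5,0],[0,0,0],180],[[0,9,0],[0,0,0],180],[[0,11,0],[0,0,0],180],[[0,12,0],[0,0,0],180],[[0,12,0],[0,0,0],180],[[0,12,0],[0,0,0],180]]'

```text
time_s: 17.85
eef_pos: [0.5319, 0.2632, 0.1126]
eef_rot: [0.741, 0.361, 0.042, -0.565]
wrist_force: [0.3, -0.3, -0.5]
finger_gap: 0.501
```

>>> move_arm --motion '[[[0,0.1,0],[0,0,0],180],[[0,0.2,0],[0,0,0],180],[[0,0.2,0],[0,0,0],180]]'

```text
time_s: 18.15
eef_pos: [0.5331, 0.2629, 0.1106]
eef_rot: [0.741, 0.361, 0.042, -0.565]
wrist_force: [0.0, 0.2, -2.0]
finger_gap: 0.494
```

Run:
```python
from h import *
s=sense();print(s["eef_pos"],jR.T@(s["eef_pos"]-jp),s["wrist_force"]@jR)
t=get_image("side");print(s["time_s"])
c=t[90:200,170:310,::-1];cv2.imwrite("pics/s7.png",cv2.resize(c,None,fx=5,fy=5,interpolation=2))
```

```text
[0.53310504 0.26288335 0.11060338] [0.07567029 0.06818552 0.01770228] [-0.87878391 -0.81218045 -1.63512031]
18.15
```

View pics/s7.png

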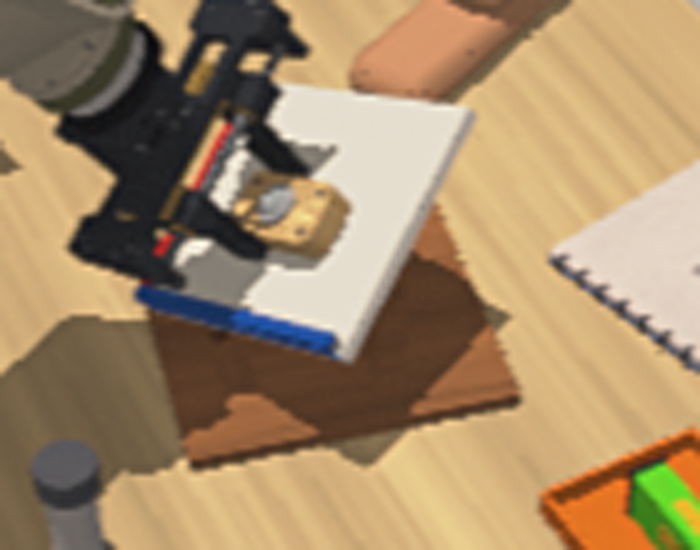

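>>> move_arm --motion '[[[0,0.1,0],[0,0,0],180],[[0,0.15,0],[0,0,0],180],[[0,0.15,0],[0,0,0],180]]'

```text
time_s: 18.5
eef_pos: [0.534, 0.2626, 0.1089]
eef_rot: [0.741, 0.36, 0.041, -0.565]
wrist_force: [-0.5, -0.4, -0.0]
finger_gap: 0.493
```

>>> move_arm --motion '[[[0,0.1,0],[0,0,0],180],[[0,0.1,0],[0,0,0],180],[[0,0.1,0],[0,0,0],180]]'

```text
time_s: 18.8
eef_pos: [0.5344, 0.2626, 0.1085]
eef_rot: [0.741, 0.36, 0.042, -0.565]
wrist_force: [-6.7, 0.7, 5.2]
finger_gap: 0.495
```

>>> move_arm --motion '[[[0,-0.05,0],[0,0,0],180],[[0,-0.05,0],[0,0,0],95],[[0,-0.05,0],[0,0,0],95],[[0,-0.05,0],[0,0,0],95],[[0,-0.05,0],[0,0,0],95],[[0,-2,0],[0,0,0],95],[[0,-6,0],[0,0,0],95],[[0,-11,0],[0,0,0],95],[[0,-15,0],[0,0,0],95],[[0,-15,0],[0,0,0],95],[[0,-15,0],[0,0,0],95],[[0,-15,0],[0,0,0],95],[[0,-15,0],[0,0,0],95]]'

```text
time_s: 20.1
eef_pos: [0.4477, 0.2773, 0.2278]
eef_rot: [0.742, 0.359, 0.041, -0.565]
wrist_force: [-0.4, -0.6, 0.2]
finger_gap: 0.628
```

Run:
```python
from h import *
s=sense();print(s["eef_pos"],s["wrist_force"],s["time_s"])
cp=camera_params("wrist");im=get_image("wrist");c=np.ascontiguousarray(im[:,:,::-1])
cv2.imwrite("w8raw.png",c);cv2.imwrite("pics/w8.png",cv2.resize(c,(800,600)))
```

```text
[0.44770994 0.27728294 0.22782175] [-0.40157557 -0.63732533  0.23375676] 20.1
```

View pics/w8.png

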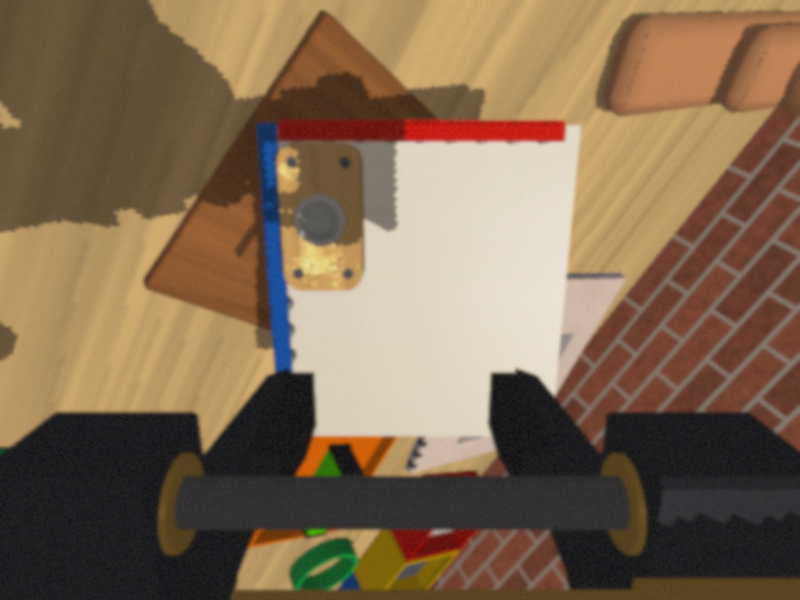

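Run:
```python
from h import *
a=cv2.imread("w8raw.png");cp=camera_params("wrist")
for i in range(6):im=get_image("wrist")
b=np.ascontiguousarray(im[:,:,::-1])
print("diff",np.abs(a.astype(int)-b)[80:190,165:240].mean(),np.abs(a.astype(int)-b)[200:230,250:300].mean())
h=cv2.cvtColor(b,cv2.COLOR_BGR2HSV);m=np.zeros(h.shape[:2],np.uint8);m[86:192,174:238]=cv2.inRange(h,(8,60,50),(30,255,255))[86:192,174:238]
k=max(cv2.findContours(m,0,1)[0],key=cv2.contourArea)
n=jR[:,2]
def onp(uv,z):
    o,d=ray("wrist",uv,cp);q=jR.T@(o-jp);e=jR.T@d;return q+e*(z-q[2])/e[2]
P=np.array([onp(p,.02) for p in k[:,0].astype(float)]);r=cv2.minAreaRect((P[:,:2]*1000).astype(np.float32));print("block rect plate mm",r)
# red fence inner cap edge & blue cap inner edge in the same view
red=cv2.inRange(h,(0,150,60),(8,255,255))[:110,280:355];rows=[80+0*0 for _ in()]
ys,xs=np.nonzero(red);e=[ys[xs==u].max() for u in np.unique(xs)];print("red inner x mm",onp((317,np.median(e)+.5),.013)*1000)
bl=cv2.inRange(h,(105,120,30),(130,255,255))[190:235,160:200];ys,xs=np.nonzero(bl);v=20;print("blue inner y mm",onp((160+xs[ys==v].max()+.5,190+v),.013)*1000)
hand_in()
```

```text
diff 6.168929292929293 1.1306666666666667
block rect plate mm ((35.86679458618164, 21.25215721130371), (45.61029052734375, 80.41732025146484), 89.90520477294922)
red inner x mm [ -4.9331353  115.68302671  13.        ]
blue inner y mm [102.19170463  -1.72526565  13.        ]
the job is handed in; nothing more can be done
```

The job is handed in, at about 20.5 s of the 72 s. `hand_in` gives no verdict, so the checks below are my own.

**What I did**
- **Level:** I lifted it out of the jig along the plate's normal and let it go in the orange tray.
- **Block to the mat:** I took the wooden block from the middle slot with a tilted grip. I set its lower end on the mat at about 8° and opened the fingers, and it settled flat with the boss up.
- **Block to the slope:** I took it again by its long edges, 14 mm towards the end that would face the red fence. I lowered it at about plate x 90, y 68 mm until I felt contact (about 8 N), opened a little and drew the fingers away along the normal.

**Last checks**
- **Level:** The top camera put it at (0.670, -0.032), about 6 mm from the tray's middle, and later pictures still showed it there.
- **Block's place:** The final wrist view showed it boss up in the corner against both fences. In my plate frame its centre was at x 35.9, y 21.3 mm and it was square within 0.1°.
- **Disagreement:** In that same view the red fence's inner edge came out at x -4.9 mm and the blue one's at y -1.7 mm, so my plate frame is a few mm off. Relative to the fences the centre is about x 40.8, y 23.0 mm, against the ideal 40 and 22.
- **At rest:** This check was inconclusive. Two views 0.3 s apart differed more in the area round the block than on bare plate (6.2 against 1.1 grey levels). I did not view the second picture; shadow or a still-settling camera could explain it, but I did not confirm that.

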